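# Tip the gauge plate upright against the fence

### The arm

A 6-joint arm with a two-finger parallel gripper is mounted at the origin on the work surface. World frame = base frame: x ahead of the robot, y to its left, z up, the work surface at z = 0. Lengths are in m, angles in rad, forces in N, time in s.
With the tool pointing down it reaches from about 0.325 to 0.75 m from the base axis. Payload 7.6 kg.
Tool frame: the origin (TCP) lies midway between the tips of the shut fingers; the grasp point (between the pads) lies 19 mm behind it; z points along the fingers, y is the line along which they close (so a half turn about z gives the same grasp; the last joint's range is limited). The gripper opens to 85 mm and grips with 20 to 120 N. Pads are 22 mm wide; open, the fingers measure 114 mm over their backs; the gripper's body (76 mm by 85 mm) begins 54 mm behind the grasp point. The pads swing forward as they close: fully open they stand 13 mm farther back than shut.
Start: joints at [-1.31, 0.052, 1.401, -0, 1.689, -0.07], TCP at [0.171, -0.497, 0.231] pointing down, gripper open.
Joint ranges: [-2.9, 2.9], [-0.91, 2.17], [0.12, 2.37], [-1.06, 4.2], [0.26, 2.73], [-2.93, 2.93]. Speed limits (rad/s): [2.57, 2.57, 3.01, 3.14, 3.14, 3.14].

### API

Orientations are given as a 3x3 rotation matrix whose columns are the frame's x, y, z axes.
In Python, from bench import arm, capture, camera_model, look_for, outline_of, spot_point gives the robot as it stands.
- The arm moves only by the tool drive_tool, never from a script. Its arguments are lists of equal length, an entry for each row: "xyz": the shift along the tool's x, y, z as a fraction of full scale, a list of three; "twist": the turn about the tool's z as a fraction of full scale; "claw": the gripper command: -1 is shut, 1 is fully open, values between are in proportion. In form: {"xyz": [[x, y, z], ...], "twist": [twist, ...], "claw": [claw, ...]}. A call has 1 to 10 rows; each row shifts and turns the commanded pose from where the row before left it, along the tool's axes as they then stand; what a row does not reach is not made up. Full scale, the value 1, is 30 mm for a shift and 6 degrees for a turn. A row lasts 1/10 s, in which the tool goes at most 50 mm and 8.59 degrees, less where a joint would pass 70% of its speed; a pose out of reach is approached as far as the arm can. A call with a number of a shift or a turn outside -1 to 1 is refused whole. A call with a gripper value outside its range is refused whole. The fingers move at their own pace and stop on an object; "squeeze" is the grip in N (left out, the last holds). Time passes only in rows, so rows that do not move let the fingers close. It gives the time, the measured TCP pose, the force, the opening and the grip force at its end, in the units of the state.
- arm.get_obs(): the state, without advancing time (a new reading comes with each control period).
- capture(name): name is "scene" or "top" or "wrist"; returns (picture, depth): 400x640x3 uint8, red, green, blue; 400x640 float32, m along the optical axis (not along the pixel's ray), 0 where there is no reading.
- camera_model(name): a dict with "mtx" (3x3 intrinsics, pixels), "position" and "orientation" of the camera in the world. Camera axes: x right, y down, z forward; pixel columns grow to the right and rows downward; lengths in m; the calibration is good to about 2 mm. A picture is of the moment at which its call begins: read the wrist's pose just before it. camera_model takes no time and is no camera call; for the wrist camera it gives the pose at the moment of the call.
- arm.close_job(): hands the job in; it is judged then, once.
Trained networks look in the newest picture that a camera, given by its name, has taken for a name from the list of things; names that differ only in an ending like _2 or _b are one class to them, and where a whole thing is asked for, a point or a joint stands for the part that bears it (a point fixed in the world has none). Each returns a list of dicts, best first, with "conf" (0 to 1); they miss things now and then, are a little off and sometimes report something else, mostly with a low value. They report only what shows in the picture. A call takes as long as a camera call. They do not tell look-alikes from the thing itself.
- look_for(camera, target): "box" ([left, top, right, bottom] in pixels, round what is visible of it).
- outline_of(camera, target): "region" (400x640 bool, what is visible of it) and "box" ([left, top, right, bottom] in pixels, round what is visible of it).
- spot_point(camera, target): "pixel" ([row, column] in pixels: a listed point, or the origin of a listed thing).
The state is a dict: "t": time; "joints": joint angles; "dq": joint speeds; "joint_torque": joint torques, N m; "position": TCP position; "tcp_rot": TCP orientation; "ft_force": force on the tool from outside, world axes, zero at the start; "torque": the same for the moment, N m; "grip_width": finger opening in m; "grasp_force": force on a finger pad.
Only numpy, scipy, OpenCV 4.12 (cv2) and the standard library are available. Lean on these libraries where they do the work, as an engineer would, in place of code of your own. Each camera call takes 0.05 s, during which the arm holds its last target. There are 200 camera calls.

### The job

Three aluminium plates recline on the wooden rest of the voicing bench rack. Tip the one with the single round hole up about its lower edge until it stands upright, flat against the fence, and let go of it; its foot must stay down near the counter (do not pick the plate up). Leave the other two plates reclining as they are.

Things in the scene. Friction and masses are not known exactly. Their poses are not given: they have to be found in the camera images.
- gauge: Aluminium plate, 80 x 100 x 12 mm, 0.25 kg, the one with a single round hole (32, centre 66 from the foot). Origin: centre of the foot (lower end face); z up the plate, x out of the face that meets the fence. At first it leans 40 deg from the counter, foot at the fence; raised end 84 out from the fence, 64 (lower corner) to 74 high, free underneath. From about 83 deg it falls upright.
- plain_plate: Bystander: aluminium plate of the same size, axes and lean, without any hole.
- slot_plate: Bystander: aluminium plate of the same size, axes and lean, with two parallel slots (14 x 50).
- rack: Fixed, sizes in mm. Origin: on the counter, in the fence's front face mid-length; x into the fence, away from the robot, y along it, z up. Fence: dark steel open frame, 400 long, 90 high. A 12 beech dowel parallel to it (axis 62 in front, 38 high) carries the three plates side by side, in any order, 120 apart, the middle one near mid-length; steel end cheeks up to 46 high.
Not all that is in view belongs to the job. What is shaped like the gauge but turquoise or yellow is not meant.

How it is judged:
By the outcome, as a careful person would: the job done as asked, in the order asked, and still so for the second after the job is handed in, with the robot touching nothing.
It also fails if it takes over 35 s, if anything falls off the work surface, if the arm or the gripper's body presses on something with over 40 N, if the wrist force passes 120 N, or if a joint passes its speed limit or range.

## Working session

There is one attempt and no reset: what is moved stays moved. The work goes in short steps, Python scripts to look and compute and a tool call to move; the robot and the scene stay as the last step left them, time stands still between calls to the robot, and variables do not carry over. Pictures are saved under pics/ and viewed, at most 10 in all, crops included, and the job is handed in when it is done.

Besides the shell and the picture viewer there is one more tool, called after "Request:" by a JSON object that holds its "method" and its "body", one argument or row to a line. drive_tool: Moves the arm, as the interface text tells. Shift numbers are shares of 30 mm and turn numbers shares of 6 degrees, none past 1 either way. Its arguments: {"type":"object","properties":{"xyz":{"type":"array"},"twist":{"type":"array"},"claw":{"type":"array"},"squeeze":{"type":"number"}},"required":["xyz","twist","claw"]}

```bash
mkdir -p pics
cat > h.py <<'E'
import numpy as np, cv2
from bench import arm, capture, camera_model, look_for, outline_of, spot_point
def w(cam,r,c,d):
    m=camera_model(cam);K=np.array(m["mtx"]);R=np.array(m["orientation"])
    p=np.stack([(c-K[0,2])/K[0,0]*d,(r-K[1,2])/K[1,1]*d,d],-1)
    return p@R.T+np.array(m["position"])
E
python3 - <<'E'
from h import *
for n in("scene","top"):
    p,d=capture(n);cv2.imwrite(f"pics/{n}0.png",p[...,::-1]);np.savez(f"pics/{n}0.npz",d=d)
    for t in("gauge","plain_plate","slot_plate","rack"):
        for f in (look_for(n,t)[:3] if True else []): print(n,t,np.round(f["box"]),round(f["conf"],2))
    m=camera_model(n);print(np.round(m["position"],3),np.round(m["orientation"],2).tolist(),m["mtx"][0][0])
o=arm.get_obs();print(o["t"],np.round(o["tcp_rot"],3),o["ft_force"])
E
```

```text
scene gauge [283. 141. 322. 166.] 0.86
scene gauge [317. 164. 360. 202.] 0.79
scene gauge [222. 221. 276. 266.] 0.72
scene plain_plate [349. 183. 400. 231.] 0.77
scene slot_plate [389. 209. 443. 264.] 0.63
scene rack [285. 158. 452. 295.] 0.81
[1.24  0.558 0.731] [[-0.67, 0.49, -0.56], [0.74, 0.43, -0.51], [-0.01, -0.76, -0.65]] 471.53101824732533
top gauge [395. 236. 451. 290.] 0.87
top gauge [396. 168. 446. 212.] 0.87
top gauge [330. 107. 375. 147.] 0.64
top plain_plate [267. 203. 306. 247.] 0.6
top slot_plate [211. 198. 259. 236.] 0.7
top rack [199. 172. 382. 249.] 0.64
[0.562 0.039 0.926] [[-0.02, -0.99, 0.11], [-1.0, 0.02, -0.01], [0.01, -0.11, -0.99]] 397.0198744386824
0.5 [[ 0.946  0.325 -0.   ]
 [ 0.325 -0.946 -0.   ]
 [-0.     0.    -1.   ]] [ 1.31205754  0.31521853 -0.09834899]
```

View pics/top0.png

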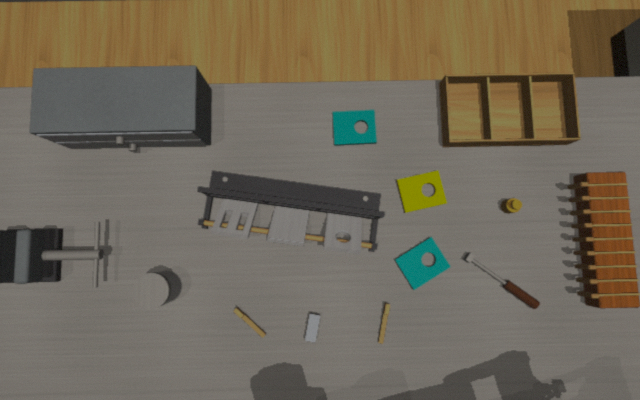

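View pics/scene0.png

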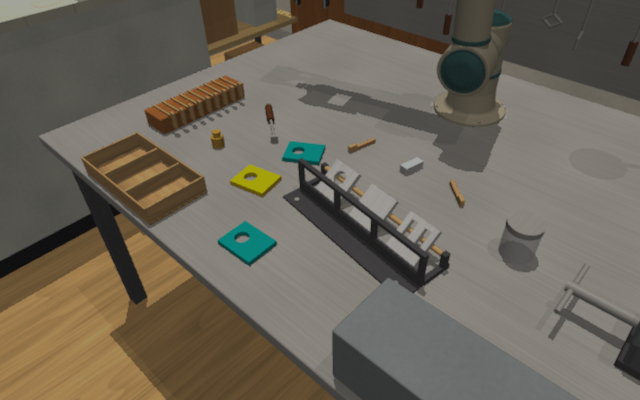

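The top view shows three plates on the rack: slots at (233,217), plain at (288,224), and one round hole at (343,230). Look-alikes lie flat: turquoise at (354,127) and (422,262), yellow at (422,191). I choose the aluminium one at (343,230), which is also at scene (342,176). Next I measure it and check a crop.

Run:
```python
from h import *
d=np.load("pics/top0.npz")["d"]
r,c=np.mgrid[160:260,190:395];P=w("top",r,c,d[160:260,190:395])
f=P[(P[...,2]>.082)&(P[...,2]<.1)]
mu=f.mean(0);u=np.linalg.svd(f[:,:2]-mu[:2])[2][0]; u*=np.sign(u[1]);s=(f[:,:2]-mu[:2])@u
n=np.array([u[1],-u[0]]);q=(f[:,:2]-mu[:2])@n
print("fence top",len(f),mu,"u",u,"n",n,s.min(),s.max(),np.percentile(q,[2,10,50,90,98]))
for nm,(r0,r1,c0,c1) in dict(gauge=(205,255,318,370),plain=(200,250,264,312),slot=(190,242,208,258)).items():
    r,c=np.mgrid[r0:r1,c0:c1];p=w("top",r,c,d[r0:r1,c0:c1]).reshape(-1,3)
    y=(p[:,:2]-mu[:2])@u;x=(p[:,:2]-mu[:2])@n
    k=(p[:,2]>.03)&(p[:,2]<.079)&(x<-.01)
    A=np.c_[x[k],y[k],np.ones(k.sum())];b=p[k,2];g=np.ones(len(b),bool)
    for _ in range(6):
        co=np.linalg.lstsq(A[g],b[g],rcond=None)[0];g=abs(A@co-b)<.004
    print(nm,k.sum(),g.sum(),co,"lean",np.degrees(np.arctan(co[0])),"y",np.percentile(A[g,1],[2,50,98]),"x",np.percentile(A[g,0],[2,98]),"zmax",b[g].max(), "centre",p[k][g].mean(0))
a=cv2.imread("pics/top0.png")[150:270,190:400];cv2.imwrite("pics/crop.png",cv2.resize(a,None,fx=3.5,fy=3.5,interpolation=cv2.INTER_CUBIC))
```

```text
fence top 1112 [0.65299025 0.08720358 0.08967397] u [0.15757595 0.98750687] n [ 0.98750687 -0.15757595] -0.19848602714203134 0.20058139506458234 [-5.67175284e-03 -5.01451221e-03 -4.70482962e-05  5.01166126e-03
  6.03366198e-03]
gauge 1006 752 [-0.82381896  0.00182289  0.00539305] lean -39.48234392190234 y [-0.16043937 -0.12224334 -0.08320313] x [-0.08327206 -0.03101371] zmax 0.07601961958585679 centre [ 0.57645951 -0.02404569  0.05301025]
plain 1020 864 [-8.25982017e-01 -2.97230174e-04  5.07244490e-03] lean -39.55609399429583 y [-3.77352838e-02  5.41843784e-05  3.88800603e-02] x [-0.08360399 -0.03165765] zmax 0.075934054514882 centre [0.59524922 0.09680239 0.05341888]
slot 918 651 [-0.81894989  0.00227694  0.00493314] lean -39.31575769672267 y [0.08235735 0.12115704 0.16023499] x [-0.08366536 -0.03086409] zmax 0.07598999549210173 centre [0.61340208 0.21613259 0.0539006 ]
```

View pics/crop.png

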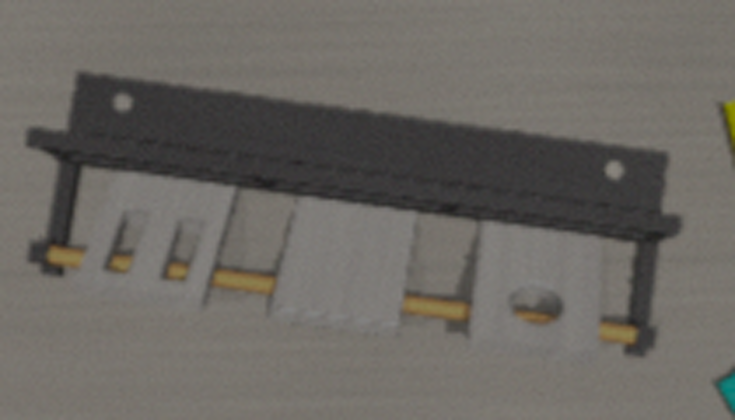

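The crop confirms one round hole in the right-hand plate, at crop (537,305), which is the aluminium gauge. Fit: lean about 40°, centred at rack y = −0.122, fence front through (0.647, 0.088) with yaw −9.1°.

Plan: with the fingers shut, push the raised lower corner from the robot side, rising with it and staying above the dowel.

Request:
{"method": "drive_tool", "body": {
  "xyz": [
    [0,0,0],
    [0,0,0],
    [0,0,0],
    [0,0,0],
    [0,0,0],
    [0.47,-0.98,0],
    [0.47,-0.98,0],
    [0.47,-0.98,0],
    [0.47,-0.98,0],
    [0.47,-0.98,0]
  ],
  "twist": [0.93,0.93,0.93,0.93,0.95,0,0,0,0,0],
  "claw": [-1,-1,-1,-1,-1,-1,-1,-1,-1,-1]
}}

```text
t: 1.5
position: [0.2639, -0.3614, 0.2314]
tcp_rot: [[0.987, -0.158, 0.0], [-0.158, -0.987, -0.0], [0.0, 0.0, -1.0]]
ft_force: [0.1, -1.1, 0.5]
grip_width: -0.0001
grasp_force: 0.0
```

Request:
{"method": "drive_tool", "body": {
  "xyz": [
    [0.47,-0.98,0],
    [0.47,-0.98,0],
    [0.47,-0.98,0],
    [0.47,-0.98,0],
    [0.47,-0.98,0],
    [0.47,-0.98,0],
    [0.47,-0.98,0],
    [0.47,-0.98,0],
    [0.47,-0.98,0],
    [0.47,-0.98,0]
  ],
  "twist": [0,0,0,0,0,0,0,0,0,0],
  "claw": [-1,-1,-1,-1,-1,-1,-1,-1,-1,-1]
}}

```text
t: 2.5
position: [0.4495, -0.0931, 0.2315]
tcp_rot: [[0.988, -0.157, 0.0], [-0.157, -0.988, -0.0], [0.001, 0.0, -1.0]]
ft_force: [0.5, -0.4, 0.3]
grip_width: -0.0003
grasp_force: 0.0
```

Request:
{"method": "drive_tool", "body": {
  "xyz": [
    [0.47,-0.98,0],
    [0.47,-0.98,0],
    [0.47,-0.98,0],
    [0,0,0],
    [0,0,0]
  ],
  "twist": [0,0,0,0,0],
  "claw": [-1,-1,-1,-1,-1]
}}

```text
t: 3.0
position: [0.5045, -0.0137, 0.2311]
tcp_rot: [[0.988, -0.156, -0.001], [-0.156, -0.988, -0.0], [-0.001, 0.0, -1.0]]
ft_force: [-0.7, 0.3, -0.3]
grip_width: -0.0002
grasp_force: 0.0
```

```bash
cat >> h.py <<'E'
F=np.array([.647,.0882]);n=np.array([.9875,-.1576]);u=np.array([.1576,.9875])
def st():
    o=arm.get_obs();p=np.array(o["position"]);R=np.array(o["tcp_rot"])
    print("t",o["t"],"rack x,y,z mm",np.round(1e3*np.r_[(p[:2]-F)@n,(p[:2]-F)@u,p[2]],1),"toolx.n,u",R[:2,0]@n,R[:2,0]@u,"f",np.round(o["ft_force"],1),o["grip_width"])
E
python3 - <<'E'
from h import *
st()
p,d=capture("wrist");cv2.imwrite("pics/w1.png",p[...,::-1])
E
```

```text
t 3.0 rack x,y,z mm [-124.6 -123.1  231.1] toolx.n,u 0.9999960192841709 0.0012876509921884189 f [-0.7  0.3 -0.3] -0.00019580504568206372
```

In position. Next I lower the fingers in front of the raised end and check with the wrist camera.

Request:
{"method": "drive_tool", "body": {
  "xyz": [
    [0,0,0.86],
    [0,0,0.86],
    [0,0,0.86],
    [0,0,0.86],
    [0,0,0.86],
    [0,0,0.86],
    [0,0,0.86],
    [0,0,0],
    [0.4,0,0],
    [0.2,0,0]
  ],
  "twist": [0,0,0,0,0,0,0,0,0,0],
  "claw": [-1,-1,-1,-1,-1,-1,-1,-1,-1,-1]
}}

```text
t: 4.05
position: [0.5234, -0.0177, 0.0525]
tcp_rot: [[0.987, -0.159, 0.002], [-0.159, -0.987, -0.0], [0.002, 0.0, -1.0]]
ft_force: [-0.1, -0.3, 0.5]
grip_width: -0.0001
grasp_force: 0.0
```

Run:
```python
from h import *
st()
p,d=capture("scene");q,e=capture("wrist")
a=cv2.resize(p[110:300,250:470],(460,400),interpolation=cv2.INTER_CUBIC);cv2.imwrite("pics/s2.png",np.hstack([a,cv2.resize(q,(340,400))])[...,::-1])
```

```text
t 4.05 rack x,y,z mm [-105.3 -124.    52.5] toolx.n,u 0.9999933528508796 -0.0010312315865703614 f [-0.1 -0.3  0.5] -7.237287638170488e-05
```

View pics/s2.png

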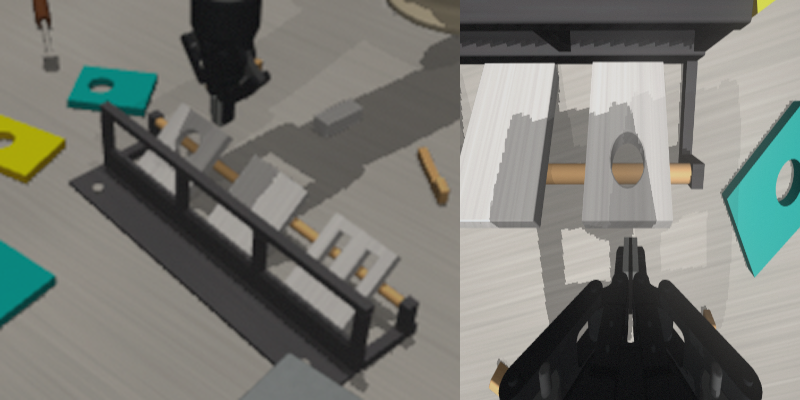

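The wrist view (right panel) shows the shut fingers at (630,240), centred on the holed plate's raised edge and just in front of it. I start the tip along the corner's arc.

Request:
{"method": "drive_tool", "body": {
  "xyz": [
    [0.2,0,0],
    [0.15,0,0],
    [0.18,0,-0.19],
    [0.18,0,-0.19],
    [0.22,0,-0.15],
    [0.22,0,-0.15],
    [0,0,0]
  ],
  "twist": [0,0,0,0,0,0,0],
  "claw": [-1,-1,-1,-1,-1,-1,-1]
}}

```text
t: 4.85
position: [0.5578, -0.0225, 0.072]
tcp_rot: [[0.987, -0.158, 0.002], [-0.158, -0.987, -0.0], [0.002, 0.0, -1.0]]
ft_force: [-0.4, -0.1, 1.1]
grip_width: -0.0003
grasp_force: 0.3
```

Run:
```python
from h import *
st()
p,d=capture("scene");q,e=capture("wrist")
a=cv2.resize(p[110:300,250:470],(460,400),interpolation=cv2.INTER_CUBIC);cv2.imwrite("pics/s3.png",np.hstack([a,cv2.resize(q,(340,400))])[...,::-1])
```

```text
t 4.85 rack x,y,z mm [ -70.6 -123.3   72. ] toolx.n,u 0.9999940262610555 -7.513894213819211e-05 f [-0.4 -0.1  1.1] -0.0003172415918335756
```

View pics/s3.png

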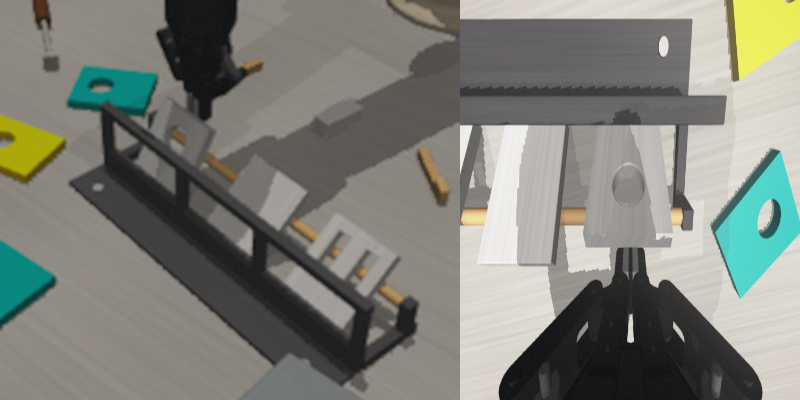

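The gauge is tipping up evenly, and the other two plates haven't moved. I continue towards the fence, slower at the end.

Request:
{"method": "drive_tool", "body": {
  "xyz": [
    [0.2,0,-0.07],
    [0.2,0,-0.07],
    [0.2,0,-0.05],
    [0.2,0,-0.03],
    [0.2,0,0],
    [0.15,0,0],
    [0.1,0,0],
    [0.1,0,0],
    [0,0,0],
    [0,0,0]
  ],
  "twist": [0,0,0,0,0,0,0,0,0,0],
  "claw": [-1,-1,-1,-1,-1,-1,-1,-1,-1,-1]
}}

```text
t: 5.95
position: [0.5963, -0.0286, 0.0776]
tcp_rot: [[0.988, -0.158, -0.0], [-0.158, -0.988, -0.0], [-0.0, 0.0, -1.0]]
ft_force: [0.2, -0.5, -0.7]
grip_width: 0.0001
grasp_force: 0.0
```

Run:
```python
from h import *
st()
p,d=capture("scene");q,e=capture("wrist")
a=cv2.resize(p[110:300,250:470],(460,400),interpolation=cv2.INTER_CUBIC);cv2.imwrite("pics/s4.png",np.hstack([a,cv2.resize(q,(340,400))])[...,::-1])
```

```text
t 5.95 rack x,y,z mm [ -31.6 -123.3   77.6] toolx.n,u 0.999996981830009 -3.2862599413618123e-06 f [ 0.2 -0.5 -0.7] 5.115794944712611e-05
```

View pics/s4.png

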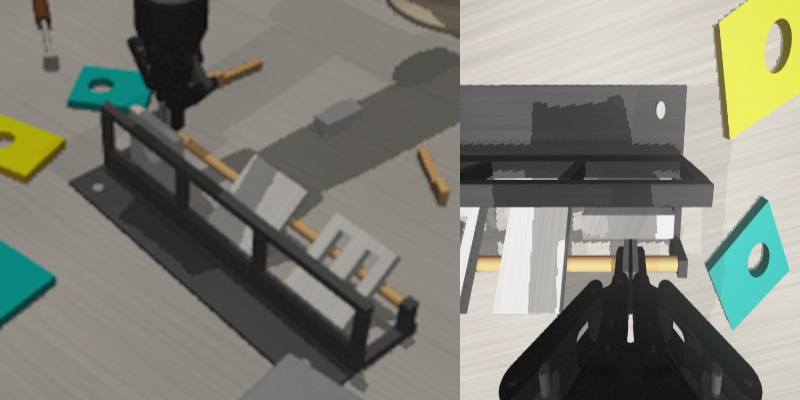

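The gauge is nearly upright, about 80° or a little more. I push the last 9 mm slowly.

Request:
{"method": "drive_tool", "body": {
  "xyz": [
    [0.1,0,0],
    [0.1,0,0],
    [0.1,0,0],
    [0,0,0],
    [0,0,0],
    [0,0,0]
  ],
  "twist": [0,0,0,0,0,0],
  "claw": [-1,-1,-1,-1,-1,-1]
}}

```text
t: 6.65
position: [0.6042, -0.0299, 0.0778]
tcp_rot: [[0.988, -0.157, -0.004], [-0.157, -0.988, 0.0], [-0.004, 0.0, -1.0]]
ft_force: [-8.3, 0.8, 4.8]
grip_width: 0.0002
grasp_force: 4.4
```

Run:
```python
from h import *
st()
```

```text
t 6.65 rack x,y,z mm [ -23.7 -123.3   77.8] toolx.n,u 0.9999901813894263 0.00010305657074763832 f [-8.3  0.8  4.8] 0.00024380122896543478
```

The force is 8 N with the plate seated on the fence and pressed slightly down. I back straight off, then rise.

Request:
{"method": "drive_tool", "body": {
  "xyz": [
    [-0.1,0,0],
    [-0.3,0,0],
    [-0.8,0,0],
    [-1,0,0],
    [-1,0,0],
    [-1,0,-1],
    [0,0,-1],
    [0,0,-1],
    [0,0,-1],
    [0,0,0]
  ],
  "twist": [0,0,0,0,0,0,0,0,0,0],
  "claw": [-1,-1,-1,-1,-1,-1,-1,-1,-1,-1]
}}

```text
t: 7.65
position: [0.4824, -0.0103, 0.2025]
tcp_rot: [[0.987, -0.158, 0.009], [-0.158, -0.988, -0.001], [0.009, -0.0, -1.0]]
ft_force: [-0.3, 0.1, -0.1]
grip_width: 0.0002
grasp_force: 0.0
```

Run:
```python
from h import *
st()
p,d=capture("scene");q,e=capture("top")
a=cv2.resize(p[110:300,250:470],(400,345),interpolation=cv2.INTER_CUBIC);b=cv2.resize(q[160:270,190:400],(400,345),interpolation=cv2.INTER_CUBIC)
cv2.imwrite("pics/s5.png",np.hstack([a,b])[...,::-1])
P=w("top",*np.mgrid[160:260,190:395],e[160:260,190:395]).reshape(-1,3)
x=(P[:,:2]-F)@n;y=(P[:,:2]-F)@u
k=(abs(y+.122)<.036)&(P[:,2]>.093);print(k.sum(),np.percentile(x[k],[2,50,98]),np.percentile(P[k,2],[2,50,98]))
for c in(0,.12):
    k=(abs(y-c)<.035)&(P[:,2]>.03)&(P[:,2]<.079)&(x<-.02);print(c,x[k].min(),P[k,2].max())
```

```text
t 7.65 rack x,y,z mm [-147.  -123.2  202.5] toolx.n,u 0.9999571012515124 8.183011474423395e-05 f [-0.3  0.1 -0.1] 0.00019418891805228125
211 [-0.01152226 -0.00567576  0.00323125] [0.09382701 0.09965591 0.10281943]
0 -0.08327561670574458 0.07611981215861985
0.12 -0.08378913637370808 0.07577122872650455
```

View pics/s5.png

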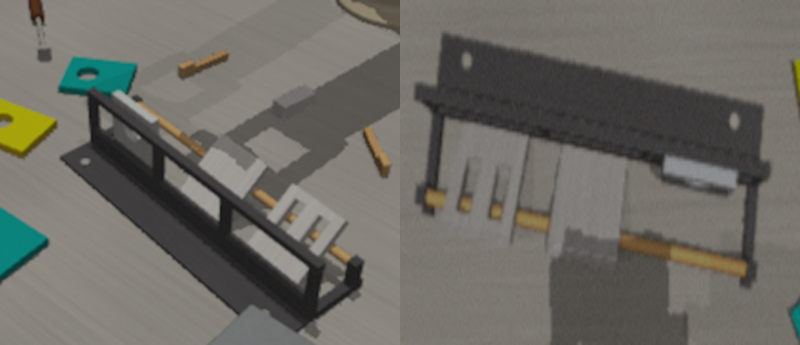

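The gauge stands flat against the fence, seen in the top panel at (700,172). Its top is 100 mm high and it spans x = −12 to 0. The plain plate (590,200) and slot plate (485,185) are unmoved.

```bash
python3 -c "
from bench import arm
print(arm.close_job())"
```

```text
the job is handed in; nothing more can be done
None
```

The gauge plate with the single round hole stands upright, flat against the fence with its foot down and the gripper clear; the other two plates still recline as they were, and the job is handed in.

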